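Bench-test an emergency light: plug in its battery, then hold the recessed test button in

TASK

Bench-test the white emergency light that lies face up on the table: plug the loose battery cassette into the open bay in its face until the cassette's flange lies flat on the housing all round, and let go of it. Then take the blue screwdriver out of the drilled wooden block by its handle, reach its shaft down through the small green-ringed hole in the light and press the red test button at the bottom of the hole fully in; the program finishes while the gripper still holds the screwdriver and keeps the button down. Leave the pencil, tape measure, glue bottle and screw box where they are.

Things in the scene. Friction and masses are not known exactly. Their poses are not given: they have to be found in the camera images.
- light: White emergency light, 154 mm (x) by 264 mm (y) by 60 mm high, lying face up on the table, immovable; origin at the centre of its underside. Its x runs from the side with the bay and the test hole to the side with the clear lens, y along it, z up. The lens covers x = 3 to 71 mm and stands 8 mm above the face; the face is flat elsewhere.
- bay_mouth (a point): Centre of the mouth of the open rectangular battery bay, at the level of the light's face, 60 mm above the table (34 mm to -x and 56 mm to +y from the light's middle); axes as the light's. The bay is 52 mm wide in x, 78 mm in y and 36 mm deep, with straight walls.
- test_hole (a point): Centre of the mouth of the round test hole, inside a green ring (24 mm outside), at the level of the face, 60 mm above the table; axes as the light's, 126 mm to -y of bay_mouth. The hole goes straight down, 14 mm in diameter, 36 mm deep; the red test button (12.4 mm in diameter) stands in it, its top 22 mm below this point when not pressed.
- test_button (a joint): Travel of the red test button, in m: 0 = out, 0.008 = fully in. A spring returns it: about 2.4 N starts it moving, about 7.2 N holds it fully in.
- battery_mid (a point): Middle of the loose battery cassette, half-way up its 62 mm (0.32 kg); z up. Black body 46 (x) by 72 (y) by 32 mm; above it a grey flange 60 by 86 by 4 mm (underside 1 mm above this point); on top an upright grey grip rib, 18 mm thick in x, 50 mm long in y, from 5 to 31 mm above this point. Its x and y go along the bay's, either way round. Seated, the flange rests on the face: this point is 1 mm below bay_mouth.
- screwdriver_grip (a point): Point on the axis of the blue handle of the loose screwdriver, 172 mm up from its tip and 36 mm below its butt end: the place to hold it. It stands tip down in the wooden block. z runs up the tool's axis (away from the tip). The handle is about 25 to 30 mm thick, from 100 to 208 mm above the tip; 0.13 kg.
- screwdriver_tip (a point): Tip of the screwdriver's steel shaft (6.4 mm in diameter, 100 mm long below the handle). z runs up the tool's axis, towards the handle.
- tool_block: Drilled wooden tool block, 60 mm (x) by 130 mm (y) by 56 mm high, immovable; origin at the centre of its underside. Three holes 48 mm deep in a row along its y: the screwdriver stands in the one at y = +32 mm, the middle one is empty, a red pencil stands in the one at y = -32 mm. So grasp the handle with the fingers closing along the block's x.
- pencil: Red carpenter's pencil (181 mm long), standing in the block 64 mm from the screwdriver; its top is about 190 mm above the table. Bystander.
- tape_measure: Yellow tape measure, 62 x 73 x 32 mm, in front of the light. Bystander; origin at its underside.
- glue_bottle: White glue bottle with a red cap, 56 mm in diameter, 186 mm high, to the left behind the light. Bystander; origin at its underside.
- screw_box: Orange and green carton of screws, 45 x 62 x 98 mm, to the left behind. Bystander; origin at its underside.
Not all that is in view belongs to the job. There is more than one size of the tool_block; the one meant has the size given above.

How it is judged:
By the outcome, as a careful person would: the job done as asked, in the order asked, and still so for the second after the job is handed in, while the arm keeps its last pose, push and grip.
It also fails if it takes over 59 s, if anything falls off the work surface, if the arm or the gripper's body presses on something with over 40 N, if the wrist force passes 120 N, or if a joint passes its speed limit or range.

ROBOT

A 6-joint arm with a two-finger parallel gripper is mounted at the origin on a cart in front of the work surface, level with it; the furniture and walls round the work are solid. World frame = base frame: x ahead of the robot, y to its left, z up, the work surface at z = 0. Lengths are in mm, angles in degrees, forces in N, time in s.
With the tool pointing down it reaches from about 300 to 850 mm from the base axis. Payload 4.2 kg.
Tool frame: the origin (TCP) lies at the very end of the fingers, on their centre line; the grasp point (between the pads) lies 19 mm behind it (env.grasp_offset is the distance from the TCP to the grasp point, in mm); z points along the fingers, y is the line along which they close (so a half turn about z gives the same grasp; the last joint's range is limited). The gripper opens to 91 mm and grips with 3 to 60 N. Pads are 32 mm wide; open, the fingers measure 118 mm over their backs; the gripper's body (76 mm by 178 mm) begins 60 mm behind the grasp point.
Start: joints at [-69.442, 18.312, 89.639, -0, 72.044, -1.146], TCP at [212.643, -534.253, 213.976] pointing down, gripper open.
Joint ranges: [-177.97, 177.97], [-48.28, 115.42], [12.27, 149.76], [-77.06, 257.06], [2.81, 150.46], [-146.56, 146.56]. Speed limits (degrees/s): [147.25, 147.25, 180, 180, 180, 180].

INTERFACE

Orientations are given as [roll, pitch, yaw] about the fixed x, y, z axes, in that order (R = Rz(yaw) Ry(pitch) Rx(roll)).
In Python, from workcell import env gives the robot as it stands. The module is installed in compiled form; this text tells all that it offers.
- The arm moves only by the tool send_rows, never from a script. Its argument "motion" is a list of rows, each an object of numbers: "tx", "ty", "tz": the shift along the tool's x, y, z in units of 500 mm (1.0 is 500 mm); "rx", "ry", "rz": the turn, a rotation vector about the tool's x, y, z in units of 30 degrees (1.0 is 30 degrees); "gripper": the closure, from -1 (fully open) to 1 (shut). In form: [{"tx": .., "ty": .., "tz": .., "rx": .., "ry": .., "rz": .., "gripper": ..}, ...]. A call has 1 to 12 rows; each row shifts and turns the commanded pose from where the row before left it, along the tool's axes as they then stand; what a row does not reach is not made up. A row lasts 1/8 s, in which the tool goes at most 62.5 mm and 10.7 degrees, less where a joint would pass 70% of its speed; a pose out of reach is approached as far as the arm can. A call with a number of a shift or a turn outside -1 to 1 is refused whole. A call with a gripper value outside its range is refused whole. The fingers move at their own pace and stop on an object; "grip_force" is the grip in N (left out, the last holds). Time passes only in rows, so rows that do not move let the fingers close. It gives the time, the measured TCP pose, the force, the opening and the grip force at its end, in the units of the state.
- env.state(): the state, without advancing time (a new reading comes with each control period).
- env.grab_frame(name): name is "scene" or "top"; returns a dict with "frame" (400x640x3 uint8, red, green, blue), "vertical_fov" (degrees; the focal length in pixels is half the picture's height over the tangent of half this angle, whatever the lens; pixels are square), "cx", "cy" (the principal point, pixels), "rvec" (rotation vector, rad) and "tvec" (3), from world to camera coordinates, as OpenCV has them. Camera axes: x right, y down, z forward; pixel columns grow to the right and rows downward; lengths in mm; the calibration is good to about 2 mm. A picture is of the moment at which its call begins. There is no depth.
- env.job_done(): hands the job in; it is judged then, once.
The state is a dict: "time_s": time; "qpos": joint angles; "qvel": joint speeds; "effort": joint torques, N m; "ee_pos": TCP position; "ee_rot": TCP orientation; "force": force on the tool from outside, world axes, zero at the start; "torque": the same for the moment, N m; "gripper_width": finger opening in mm; "gripper_force": force on a finger pad.
Only numpy, scipy, OpenCV 4.12 (cv2) and the standard library are available. Lean on these libraries where they do the work, as an engineer would, in place of code of your own. Each camera call takes 0.05 s, during which the arm holds its last target. There are 200 camera calls.

## Working session

There is one attempt and no reset: what is moved stays moved. The work goes in short steps, Python scripts to look and compute and a tool call to move; the robot and the scene stay as the last step left them, time stands still between calls to the robot, and variables do not carry over. Pictures are saved under pics/ and viewed, at most 10 in all, crops included, and the job is handed in when it is done.

Besides the shell and the picture viewer there is one more tool, called after "Request:" by a JSON object that holds its "op" and its "data". send_rows: Moves the arm, as the interface text tells. Shifts and turns lie within -1 to 1; 1 stands for 500 mm of shift or 30 degrees of turn. Its arguments: {"type":"object","properties":{"motion":{"type":"array"},"grip_force":{"type":"number"}},"required":["motion"]}

```bash
mkdir -p pics
cat > h.py <<'E'
import numpy as np, cv2
from workcell import env
def grab(n):
    d=env.grab_frame(n); f=200/np.tan(np.radians(d["vertical_fov"])/2)
    d["K"]=np.array([[f,0,d["cx"]],[0,f,d["cy"]],[0,0,1.]]); d["R"]=cv2.Rodrigues(np.array(d["rvec"],float))[0]; d["t"]=np.array(d["tvec"],float).ravel()
    return d
def ray(d,p):
    v=d["R"].T@np.linalg.solve(d["K"],[p[0],p[1],1.]); return -d["R"].T@d["t"],v/np.linalg.norm(v)
def plane(d,p,z):
    o,v=ray(d,p); return o+v*(z-o[2])/v[2]
def proj(d,P):
    return cv2.projectPoints(np.float64(P).reshape(-1,3),np.float64(d["rvec"]),d["t"],d["K"],None)[0].reshape(-1,2)
def save(d,name,crop=None,s=1):
    im=d["frame"][:,:,::-1]
    if crop: x0,y0,x1,y1=crop; im=im[y0:y1,x0:x1]
    cv2.imwrite("pics/"+name,cv2.resize(im,None,fx=s,fy=s,interpolation=cv2.INTER_CUBIC))
E
python3 - <<'E'
from h import *
import pickle
D={}
for n in("scene","top"):
    d=grab(n); D[n]=d; save(d,n+"0.png",None,1.25); print(n,d["K"][0,0],d["cx"],d["cy"],-d["R"].T@d["t"])
pickle.dump(D,open("D0.pkl","wb")); print(env.state())
E
```

```text
scene 366.50346164521386 317.4677714112187 199.20962114039972 [153.18330232 764.67101038 556.77278644]
top 401.6854444217613 318.7725217580998 194.31935394702015 [ 426.84581332  -16.43704981 1251.70279947]
{'time_s': 0.1, 'qpos': array([-6.94430870e+01,  1.83462435e+01,  8.96988310e+01, -1.95929086e-03,
        7.20440178e+01, -1.14736507e+00]), 'qvel': array([-0.10096913, -0.00733649, -0.01575792,  0.03825415, -0.06992543,
        0.00880931]), 'effort': array([-2.06644227e-04, -4.13331664e+01, -2.32510006e+01,  7.28645339e-02,
        4.21842153e-02, -4.40772283e-05]), 'ee_pos': array([ 212.46331541, -533.82314661,  213.22570981]), 'ee_rot': array([-1.79910888e+02,  7.85653960e-05,  2.17048836e+01]), 'force': array([0.38790065, 0.42236914, 0.29383834]), 'torque': array([-0.02666922,  0.0499645 ,  0.01701212]), 'gripper_force': 0.0, 'gripper_width': 91.02550959504799}
```

View pics/scene0.png

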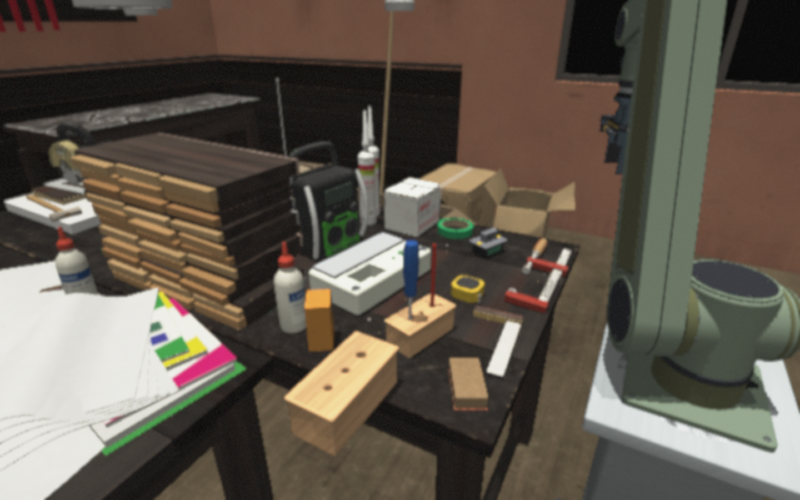

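View pics/top0.png

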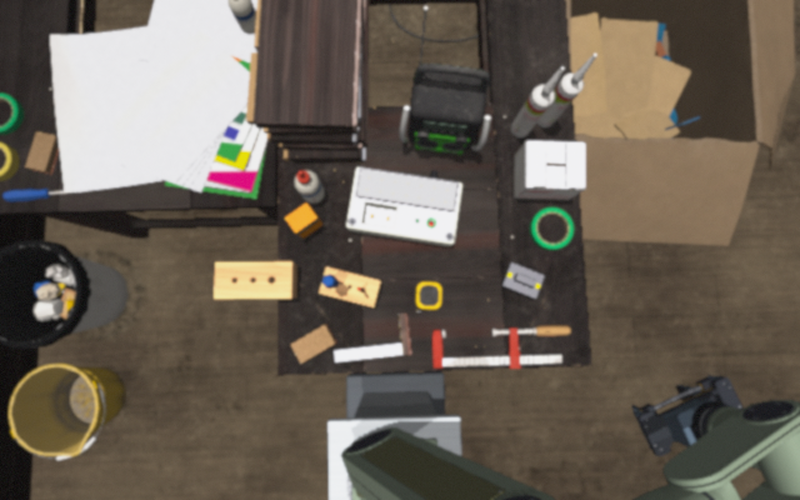

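Top view (800 px scale): light at (405,205), green-ringed hole at (431,222) and bay at about (380,212). Screwdriver in the small block at (350,286), with its blue butt at (330,281). The grey thing at (523,280) is the likely cassette.
Candidates:
- **Cassette:** grey piece (523,280), white box (550,168), black radio (447,110).
- **Block:** small one (350,286) or large 3-hole one (255,280), which stands off the table edge.
- **Screwdriver:** blue handle in the block (330,281), blue tool on the left bench (25,195), wooden-handled one (550,331).

Next, one close crop to check the choice.

Run:
```python
import pickle
from h import *
D=pickle.load(open("D0.pkl","rb")); d=D["top"]
im=d["frame"][:,:,::-1]
def c(x0,y0,x1,y1,s): return cv2.resize(im[y0:y1,x0:x1],None,fx=s,fy=s,interpolation=cv2.INTER_CUBIC)
a=c(395,200,445,245,7);b=c(245,205,315,250,7);e=c(270,130,375,200,7)
o=np.zeros((a.shape[0]+e.shape[0]//1+0,max(a.shape[1]+b.shape[1],e.shape[1]),3),np.uint8)
o=np.zeros((600,800,3),np.uint8)
o[:270,:300]=cv2.resize(a,(300,270)); o[:270,310:730]=cv2.resize(b,(420,270)); e=cv2.resize(e,(480,320));o[275:595,:480]=e
s=D["scene"]["frame"][:,:,::-1][175:215,370:415]; o[280:560,490:790]=cv2.resize(s,(300,280),interpolation=cv2.INTER_CUBIC)
cv2.imwrite("pics/crop1.png",o)
for n,p,z in(("bat",(418,224),60),("blk",(280,229),56),("light",(324,164),60),("big",(204,224),60),("butt",(264,225),216)): print(n,plane(d,p,z).round(1))
```

```text
bat [ 472.5 -316.1   60. ]
blk [469.3  93.3  56. ]
light [660.8 -42.9  60. ]
big [490.2 317.4  60. ]
butt [475.  119.6 216. ]
```

View pics/crop1.png

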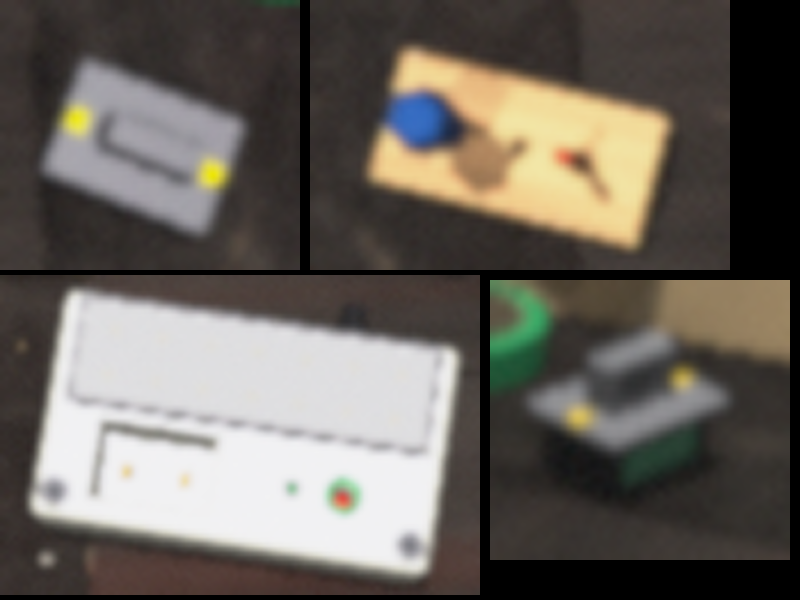

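The crop confirms the choice: the grey flange with rib and yellow marks over a black body is the cassette. The blue handle is at the +y end of the small block with the red pencil at the other end, and the light has the open bay and the green ring. Now measuring.

```bash
cat > m.py <<'E'
from h import *
def blob(d,mask,box):
    m=np.zeros(mask.shape,np.uint8); x0,y0,x1,y1=box; m[y0:y1,x0:x1]=mask[y0:y1,x0:x1]
    n,l,s,c=cv2.connectedComponentsWithStats(m); i=1+np.argmax(s[1:,4]); return (l==i).astype(np.uint8),c[i],s[i,4]
def rect(d,m,z):
    c=max(cv2.findContours(m,cv2.RETR_EXTERNAL,cv2.CHAIN_APPROX_NONE)[0],key=cv2.contourArea).reshape(-1,2)
    P=np.array([plane(d,p,z)[:2] for p in c],np.float32)
    (cx,cy),(w,h),a=cv2.minAreaRect(P)
    if w<h: a+=90   # a: direction of long side in world
    a=(a-90+90)%180-90 # angle of light-type x axis about z: long side is y
    return np.round([cx,cy,w,h,a],2)
E
python3 - <<'E'
import pickle
from m import *
D=pickle.load(open("D0.pkl","rb")); d=D["top"]; f=d["frame"].astype(int); H=cv2.cvtColor(d["frame"],cv2.COLOR_RGB2HSV).astype(int)
g=f.min(2)
m,c,a=blob(d,(g>75),(395,200,445,245)); m|=0; 
allm=((H[:,:,2]>90)).astype(np.uint8); m2,c2,a2=blob(d,allm,(398,205,440,243))
print("bat",rect(d,m2,36),a2)
m,c,a=blob(d,(g>120).astype(np.uint8),(270,130,375,200)); print("light",rect(d,m,60),a)
m,c,a=blob(d,((H[:,:,0]>8)&(H[:,:,0]<28)&(H[:,:,1]>60)&(H[:,:,2]>120)).astype(np.uint8),(250,205,310,250)); print("blk",rect(d,m,56),a)
ringm=(H[:,:,1]>60).astype(np.uint8); m,c,a=blob(d,ringm,(338,170,352,186)); print("ring",c,plane(d,c,60),a)
m,c,a=blob(d,((H[:,:,0]>100)&(H[:,:,0]<130)&(H[:,:,1]>120)).astype(np.uint8),(250,205,310,250)); print("butt",c,a,plane(d,c,216))
s=D["scene"];H=cv2.cvtColor(s["frame"],cv2.COLOR_RGB2HSV).astype(int)
m,c,a=blob(s,((H[:,:,0]>100)&(H[:,:,0]<130)&(H[:,:,1]>120)).astype(np.uint8),(310,180,350,250)); ys,xs=np.nonzero(m);print("handle scene",c,a,xs.min(),xs.max(),ys.min(),ys.max())
for r in (ys.min()+2,(ys.min()+ys.max())//2,ys.max()-3): print(r,xs[ys==r].mean(),np.ptp(xs[ys==r]))
m,c,a=blob(s,((H[:,:,0]>35)&(H[:,:,0]<90)&(H[:,:,1]>60)).astype(np.uint8),(325,190,350,215)); print("ring scene",c,a,plane(s,c,60))
E
```

```text
bat [ 473.28 -323.94   91.18   63.5   -23.65] 629
light [661.39 -40.33 266.62 156.5  -10.61] 4486
blk [469.06  95.39 139.77  69.86 -15.99] 994
ring [344.5        178.71428571] [ 614.20763639 -103.12130568   60.        ] 14
butt [262.96666667 224.45      ] 60 [476.49392082 122.18922865 216.        ]
handle scene [328.37939698 213.15577889] 398 324 333 192 236
194 329.0 8
214 328.5 9
233 327.5 7Traceback (most recent call last):
  File "<stdin>", line 15, in <module>
  File "m.py", line 4, in blob
    n,l,s,c=cv2.connectedComponentsWithStats(m); i=1+np.argmax(s[1:,4]); return (l==i).astype(np.uint8),c[i],s[i,4]
                                                     ~~~~~~~~~^^^^^^^^^
    return _wrapfunc(a, 'argmax', axis=axis, out=out, **kwds)
    return bound(*args, **kwds)
ValueError: attempt to get argmax of an empty sequence
```

```bash
cat >> m.py <<'E'
def up(im,box,k=6):
    x0,y0,x1,y1=box
    return cv2.resize(im[y0:y1,x0:x1].astype(np.float32),None,fx=k,fy=k,interpolation=cv2.INTER_CUBIC)
def upcont(im,box,th,k=6,inv=False):
    u=up(im,box,k); m=((u<th) if inv else (u>th)).astype(np.uint8)
    c=max(cv2.findContours(m,cv2.RETR_EXTERNAL,cv2.CHAIN_APPROX_NONE)[0],key=cv2.contourArea).reshape(-1,2)
    return (c+.5)/k-.5+[box[0],box[1]]
def rectc(d,c,z):
    P=np.array([plane(d,p,z)[:2] for p in c],np.float32)
    (cx,cy),(w,h),a=cv2.minAreaRect(P)
    if w<h: a+=90
    return np.round([cx,cy,w,h,(a-90+90)%180-90],2)
E
python3 - <<'E'
import pickle
from m import *
D=pickle.load(open("D0.pkl","rb")); d=D["top"]; f=d["frame"]; H=cv2.cvtColor(f,cv2.COLOR_RGB2HSV)
V=H[:,:,2];g=f.min(2)
print("scene ring"); 
for th in(75,90,105): print("bat",rectc(d,upcont(V,(395,200,445,245),th),36))
for th in(110,130,150): print("light",rectc(d,upcont(g,(270,130,375,200),th),60))
for th in(110,130,150): print("blk",rectc(d,upcont(V,(250,205,310,250),th),56))
# bay dark strips: far wall (x) and +y wall
for th in (120,150):
    c=upcont(g,(286,160,320,182),th,inv=True); print("strip",rectc(d,c,60)); P=np.array([plane(d,p,60)[:2] for p in c])
    t=np.radians(-10.6);L=(P-[661.4,-40.3])@np.array([[np.cos(t),-np.sin(t)],[np.sin(t),np.cos(t)]]); print("local max/min",L.max(0),L.min(0))
s=D["scene"]; o,v=ray(d,(262.97,224.45)); o2,v2=ray(s,(329,192))
A=np.array([v,-v2]).T; q=np.linalg.lstsq(A,o2-o,rcond=None)[0]; print("butt tri",o+v*q[0],o2+v2*q[1])
for p in((308*.8,186*.8),): print("bottle",plane(d,p,100))
# handle axis in scene: vertical projected line at (477,124)
for P in((477,124,216),(477,124,160),(477,124,110)): print(proj(s,P))
print("bay proj scene",proj(s,[(638.3,21,60),(615,-103,60)]))
E
```

```text
scene ring
bat [ 473.51 -324.59   94.64   67.09  -23.75]
bat [ 473.39 -324.23   92.4    64.88  -23.65]
bat [ 473.32 -324.22   90.73   62.92  -23.65]
light [661.27 -40.75 268.39 157.94 -10.59]
light [661.39 -40.52 266.26 155.93 -10.55]
light [661.38 -40.52 264.52 153.7  -10.52]
blk [469.26  94.92 141.67  71.84 -16.06]
blk [469.07  95.02 139.92  69.96 -15.95]
blk [469.    95.17 138.29  68.42 -15.95]Traceback (most recent call last):
  File "<stdin>", line 11, in <module>
  File "m.py", line 17, in upcont
    c=max(cv2.findContours(m,cv2.RETR_EXTERNAL,cv2.CHAIN_APPROX_NONE)[0],key=cv2.contourArea).reshape(-1,2)
      ~~~^^^^^^^^^^^^^^^^^^^^^^^^^^^^^^^^^^^^^^^^^^^^^^^^^^^^^^^^^^^^^^^^^^^^^^^^^^^^^^^^^^^^
ValueError: max() iterable argument is empty
```

Request:
{"op": "send_rows", "data": {"motion": [{"tx": 0.1066, "ty": -0.0327, "gripper": -1}, {"tx": 0.1066, "ty": -0.0327, "gripper": -1}, {"tx": 0.1066, "ty": -0.0327, "gripper": -1}, {"tx": 0.1066, "ty": -0.0327, "gripper": -1}, {"tx": 0.1066, "ty": -0.0327, "gripper": -1}, {"tx": 0.1066, "ty": -0.0327, "gripper": -1}, {"rz": -0.298, "gripper": -1}, {"rz": -0.298, "gripper": -1}, {"rz": -0.298, "gripper": -1}, {"rz": -0.298, "gripper": -1}, {"rz": -0.298, "gripper": -1}, {"gripper": -1}]}}

```text
invalid input at $.motion[0]: expected keys tx, ty, tz, rx, ry, rz, gripper
```

```bash
cat >> h.py <<'E'
def delta(x,y,z,yaw):
    s=env.state(); p=s["ee_pos"]; r=s["ee_rot"]; a=np.radians(r[2]); D=np.array([x,y,z])-p
    t=np.array([D[0]*np.cos(a)+D[1]*np.sin(a), D[0]*np.sin(a)-D[1]*np.cos(a), -D[2]])
    print("t",p.round(1),"rot",r.round(2),"F",s["force"].round(2),"w",round(s["gripper_width"],1))
    print("shift units",(t/500).round(4),"rz units",round(-((yaw-r[2]+180)%360-180)/30,4))
E
python3 -c "
from h import *
delta(473.4,-324.3,40,66.35)"
```

```text
t [ 212.5 -533.8  213.2] rot [-179.91    0.     21.7 ] F [0.39 0.42 0.29] w 91.0
shift units [ 0.6398 -0.1963  0.3465] rz units -1.4882
```

Request:
{"op": "send_rows", "data": {"motion": [{"tx": 0.1066, "ty": -0.0327, "tz": 0, "rx": 0, "ry": 0, "rz": 0, "gripper": -1}, {"tx": 0.1066, "ty": -0.0327, "tz": 0, "rx": 0, "ry": 0, "rz": 0, "gripper": -1}, {"tx": 0.1066, "ty": -0.0327, "tz": 0, "rx": 0, "ry": 0, "rz": 0, "gripper": -1}, {"tx": 0.1066, "ty": -0.0327, "tz": 0, "rx": 0, "ry": 0, "rz": 0, "gripper": -1}, {"tx": 0.1066, "ty": -0.0327, "tz": 0, "rx": 0, "ry": 0, "rz": 0, "gripper": -1}, {"tx": 0.1066, "ty": -0.0327, "tz": 0, "rx": 0, "ry": 0, "rz": 0, "gripper": -1}, {"tx": 0, "ty": 0, "tz": 0, "rx": 0, "ry": 0, "rz": -0.298, "gripper": -1}, {"tx": 0, "ty": 0, "tz": 0, "rx": 0, "ry": 0, "rz": -0.298, "gripper": -1}, {"tx": 0, "ty": 0, "tz": 0, "rx": 0, "ry": 0, "rz": -0.298, "gripper": -1}, {"tx": 0, "ty": 0, "tz": 0, "rx": 0, "ry": 0, "rz": -0.298, "gripper": -1}, {"tx": 0, "ty": 0, "tz": 0, "rx": 0, "ry": 0, "rz": -0.298, "gripper": -1}, {"tx": 0, "ty": 0, "tz": 0, "rx": 0, "ry": 0, "rz": 0, "gripper": -1}]}}

```text
time_s: 1.6
ee_pos: [473.3, -324.7, 213.5]
ee_rot: [-179.9, -0.0, 66.3]
force: [0.2, 0.3, 1.0]
gripper_width: 91.1
gripper_force: 0.0
```

```bash
python3 -c "
from h import *
delta(473.4,-324.3,40,66.35)"
```

```text
t [ 473.3 -324.7  213.5] rot [-1.7995e+02 -1.0000e-02  6.6300e+01] F [0.2  0.26 0.96] w 91.1
shift units [ 8.00e-04 -1.00e-04  3.47e-01] rz units -0.0017
```

Request:
{"op": "send_rows", "data": {"motion": [{"tx": 0, "ty": 0, "tz": 0.1, "rx": 0, "ry": 0, "rz": 0, "gripper": -1}, {"tx": 0, "ty": 0, "tz": 0.1, "rx": 0, "ry": 0, "rz": 0, "gripper": -1}, {"tx": 0, "ty": 0, "tz": 0.1, "rx": 0, "ry": 0, "rz": 0, "gripper": -1}, {"tx": 0, "ty": 0, "tz": 0.023, "rx": 0, "ry": 0, "rz": 0, "gripper": -1}, {"tx": 0, "ty": 0, "tz": 0.023, "rx": 0, "ry": 0, "rz": 0, "gripper": -1}, {"tx": 0, "ty": 0, "tz": 0, "rx": 0, "ry": 0, "rz": 0, "gripper": -1}, {"tx": 0, "ty": 0, "tz": 0, "rx": 0, "ry": 0, "rz": 0, "gripper": 1}, {"tx": 0, "ty": 0, "tz": 0, "rx": 0, "ry": 0, "rz": 0, "gripper": 1}, {"tx": 0, "ty": 0, "tz": 0, "rx": 0, "ry": 0, "rz": 0, "gripper": 1}, {"tx": 0, "ty": 0, "tz": 0, "rx": 0, "ry": 0, "rz": 0, "gripper": 1}, {"tx": 0, "ty": 0, "tz": 0, "rx": 0, "ry": 0, "rz": 0, "gripper": 1}, {"tx": 0, "ty": 0, "tz": 0, "rx": 0, "ry": 0, "rz": 0, "gripper": 1}], "grip_force": 30}}

```text
time_s: 3.1
ee_pos: [473.5, -324.9, 40.9]
ee_rot: [180.0, 0.0, 66.4]
force: [-0.6, -0.6, -0.8]
gripper_width: 33.8
gripper_force: 0.0
```

Still closing. I'll let it finish, then lift 150 mm.

Request:
{"op": "send_rows", "data": {"motion": [{"tx": 0, "ty": 0, "tz": 0, "rx": 0, "ry": 0, "rz": 0, "gripper": 1}, {"tx": 0, "ty": 0, "tz": 0, "rx": 0, "ry": 0, "rz": 0, "gripper": 1}, {"tx": 0, "ty": 0, "tz": 0, "rx": 0, "ry": 0, "rz": 0, "gripper": 1}, {"tx": 0, "ty": 0, "tz": 0, "rx": 0, "ry": 0, "rz": 0, "gripper": 1}, {"tx": 0, "ty": 0, "tz": 0, "rx": 0, "ry": 0, "rz": 0, "gripper": 1}, {"tx": 0, "ty": 0, "tz": -0.02, "rx": 0, "ry": 0, "rz": 0, "gripper": 1}, {"tx": 0, "ty": 0, "tz": -0.08, "rx": 0, "ry": 0, "rz": 0, "gripper": 1}, {"tx": 0, "ty": 0, "tz": -0.1, "rx": 0, "ry": 0, "rz": 0, "gripper": 1}, {"tx": 0, "ty": 0, "tz": -0.1, "rx": 0, "ry": 0, "rz": 0, "gripper": 1}, {"tx": 0, "ty": 0, "tz": 0, "rx": 0, "ry": 0, "rz": 0, "gripper": 1}]}}

```text
time_s: 4.35
ee_pos: [476.3, -326.7, 195.9]
ee_rot: [179.3, 0.1, 66.4]
force: [1.1, 0.1, -4.3]
gripper_width: 17.6
gripper_force: 30.0
```

```bash
python3 -c "
from h import *
d=grab('scene'); c=proj(d,env.state()['ee_pos'])[0].astype(int); print(c)
x,y=c; save(d,'held.png',(max(x-60,0),max(y-50,0),x+60,y+50),5)
t=grab('top'); 
delta(638.4,20.8,150,79.45)"
```

```text
[393 146]
t [ 473.3 -324.6  190.7] rot [179.99  -0.    66.41] F [-0.66  0.49 -4.43] w 17.8
shift units [0.7652 0.026  0.0814] rz units -0.4347
```

View pics/held.png

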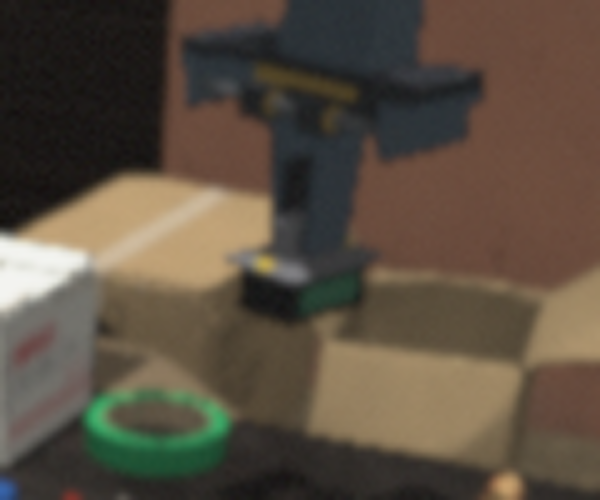

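Held level on the rib. Carry over the bay.

Request:
{"op": "send_rows", "data": {"motion": [{"tx": 0.06, "ty": 0.002, "tz": 0, "rx": 0, "ry": 0, "rz": 0, "gripper": 1}, {"tx": 0.1, "ty": 0.0034, "tz": 0, "rx": 0, "ry": 0, "rz": 0, "gripper": 1}, {"tx": 0.11, "ty": 0.0037, "tz": 0, "rx": 0, "ry": 0, "rz": 0, "gripper": 1}, {"tx": 0.11, "ty": 0.0037, "tz": 0, "rx": 0, "ry": 0, "rz": 0, "gripper": 1}, {"tx": 0.11, "ty": 0.0037, "tz": 0, "rx": 0, "ry": 0, "rz": 0, "gripper": 1}, {"tx": 0.11, "ty": 0.0037, "tz": 0, "rx": 0, "ry": 0, "rz": 0, "gripper": 1}, {"tx": 0.1, "ty": 0.0034, "tz": 0, "rx": 0, "ry": 0, "rz": 0, "gripper": 1}, {"tx": 0.065, "ty": 0.0024, "tz": 0, "rx": 0, "ry": 0, "rz": 0, "gripper": 1}, {"tx": 0, "ty": 0, "tz": 0, "rx": 0, "ry": 0, "rz": -0.217, "gripper": 1}, {"tx": 0, "ty": 0, "tz": 0, "rx": 0, "ry": 0, "rz": -0.217, "gripper": 1}, {"tx": 0, "ty": 0, "tz": 0.08, "rx": 0, "ry": 0, "rz": 0, "gripper": 1}, {"tx": 0, "ty": 0, "tz": 0, "rx": 0, "ry": 0, "rz": 0, "gripper": 1}]}}

```text
time_s: 5.95
ee_pos: [634.6, 20.5, 145.2]
ee_rot: [-179.3, 0.1, 79.4]
force: [0.1, -0.0, -4.0]
gripper_width: 17.9
gripper_force: 30.0
```

Request:
{"op": "send_rows", "data": {"motion": [{"tx": 0, "ty": 0, "tz": 0.08, "rx": 0, "ry": 0, "rz": 0, "gripper": 1}, {"tx": 0, "ty": 0, "tz": 0, "rx": 0, "ry": 0, "rz": 0, "gripper": 1}]}}

```text
time_s: 6.2
ee_pos: [635.8, 20.4, 107.9]
ee_rot: [-179.5, 0.1, 79.4]
force: [-0.3, -0.3, -4.7]
gripper_width: 17.4
gripper_force: 30.0
```

```bash
python3 -c "
from h import *
import pickle
delta(638.4,20.8,70,79.45)
d=grab('scene'); t=grab('top'); pickle.dump({'scene':d,'top':t},open('D1.pkl','wb'))
c=proj(d,(638,21,70))[0].astype(int); x,y=c; print(c)
a=d['frame'][y-40:y+40,x-55:x+55,::-1]
c=proj(t,(638,21,70))[0].astype(int); x,y=c; print(c)
b=t['frame'][y-30:y+30,x-35:x+60,::-1]
a=cv2.resize(a,(550,400),interpolation=2);b=cv2.resize(b,(250,158),interpolation=2)
o=np.zeros((400,800,3),np.uint8);o[:,:550]=a;o[:158,550:]=b;cv2.imwrite('pics/over.png',o)"
```

```text
t [635.8  20.4 107.9] rot [-1.7952e+02  1.0000e-01  7.9420e+01] F [-0.34 -0.27 -4.65] w 17.4
shift units [0.0017 0.0049 0.0758] rz units -0.0011
[292 214]
[302 171]
```

View pics/over.png

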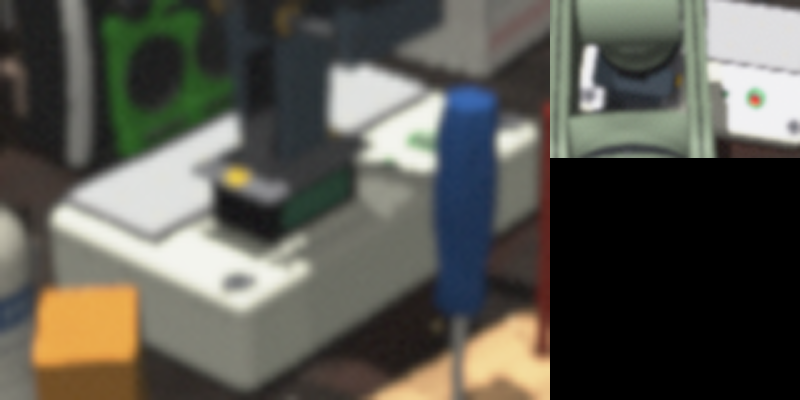

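Run:
```python
from m import *
import pickle
D0=pickle.load(open('D0.pkl','rb'))
def yel(d,box):
    H=cv2.cvtColor(d['frame'],cv2.COLOR_RGB2HSV).astype(int); M=((abs(H[:,:,0]-27)<8)&(H[:,:,1]>110)&(H[:,:,2]>90)).astype(np.uint8)
    x0,y0,x1,y1=box; n,l,s,c=cv2.connectedComponentsWithStats(M[y0:y1,x0:x1]); return [(c[i]+[x0,y0],s[i,4]) for i in range(1,n) if s[i,4]>2]
for n,b in(('top',(395,200,445,245)),('scene',(370,175,415,215))):
    Y=yel(D0[n],b); P=[plane(D0[n],p,36) for p,a in Y]; print(n,Y,np.round(P,1),np.round(sum(P)/len(P),1))
delta(638.4,20.8,70,79.45)
s=env.state(); p=s['ee_pos']; a=np.radians(s['ee_rot'][2]-90); R=np.array([[np.cos(a),-np.sin(a),0],[np.sin(a),np.cos(a),0],[0,0,1]])
d=grab('scene'); mid=p+[0,0,-9.9]
Y=yel(d,(237,174,347,254)); 
for q,ar in Y: print('yel now',q,ar,'local',((plane(d,q,mid[2]+5)-mid)@R).round(1))
B=mid+np.array([[-23,36,-31],[23,36,-31],[-23,-36,-31],[-30,43,5],[30,43,5],[-30,-43,5]])@R.T
t=np.radians(-10.55);L=np.array([[np.cos(t),-np.sin(t)],[np.sin(t),np.cos(t)]])
def lw(q): return np.r_[np.array([661.35,-40.5])+L@np.array(q[:2]),q[2]]
bay=[lw(q) for q in((-60,95,60),(-8,95,60),(-60,17,60),(-8,17,60))]; lc=[lw(q) for q in((-77,132,60),(77,132,60),(-77,-132,60),(-34,-70,60))]
print('bay centre',lw((-34,56,60)),'hole',lw((-34,-70,60)))
k=8;o=[]
for dd,pts in((d,np.r_[B,bay]),(D0['scene'],np.r_[bay,lc])):
    x0,y0=250,180; im=cv2.resize(dd['frame'][y0:y0+66,x0:x0+100,::-1],None,fx=k,fy=k,interpolation=2)
    for q in proj(dd,pts): cv2.drawMarker(im,tuple(((q-[x0,y0]+.5)*k-.5).round().astype(int).tolist()),(255,0,255),cv2.MARKER_CROSS,14,1)
    o.append(im)
cv2.imwrite('pics/ov1.png',o[0]);cv2.imwrite('pics/ov0.png',o[1])
```

```text
top [(array([407.06666667, 219.4       ]), np.int32(15)), (array([430.11764706, 228.58823529]), np.int32(17))] [[ 488.2 -289.8   36. ]
 [ 458.5 -358.    36. ]] [ 473.4 -323.9   36. ]
scene [(array([398., 188.]), np.int32(7)), (array([382.8, 194.4]), np.int32(5))] [[ 457.5 -363.4   36. ]
 [ 485.8 -290.4   36. ]] [ 471.6 -326.9   36. ]
t [638.9  20.5 111.6] rot [179.99  -0.    79.42] F [ 1.3   0.45 -2.73] w 17.6
shift units [ 0.0005 -0.0011  0.0832] rz units -0.001
yel now [282.61538462 207.38461538] 13 local [ 0.3 36.2  5. ]
bay centre [638.17798934  20.77852741  60.        ] hole [ 615.10820736 -103.09150592   60.        ]
```

View pics/ov1.png

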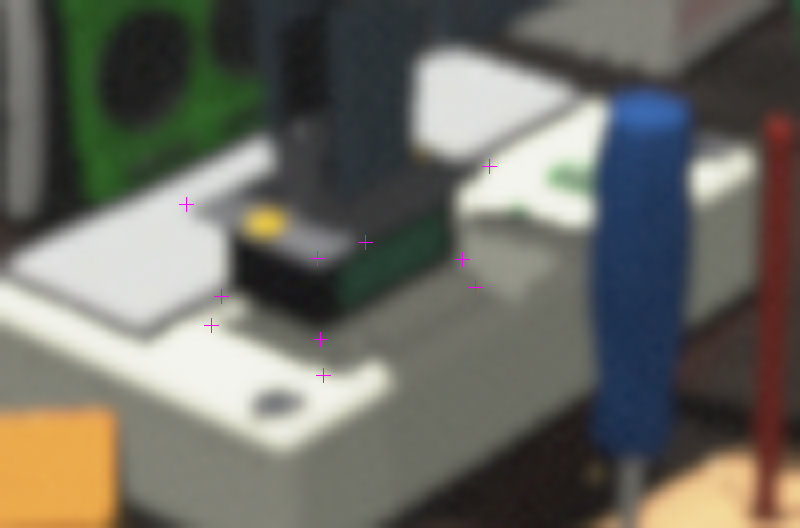

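View pics/ov0.png

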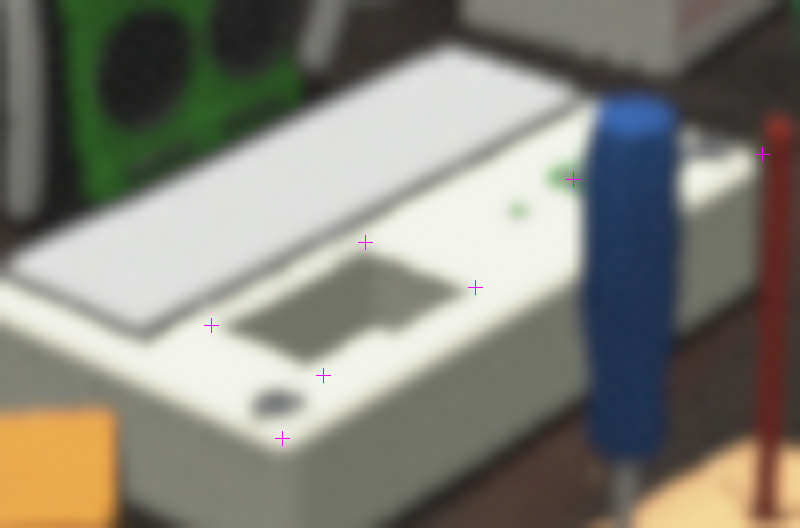

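Cassette hangs level over the bay: body near-bottom corner at (330,322), bay corners near the marks, and the yellow mark local position agrees to 1 mm. Lower gently, watching the force.

Request:
{"op": "send_rows", "data": {"motion": [{"tx": 0.0005, "ty": -0.0012, "tz": 0.012, "rx": 0, "ry": 0, "rz": 0, "gripper": 1}, {"tx": 0, "ty": 0, "tz": 0.012, "rx": 0, "ry": 0, "rz": 0, "gripper": 1}, {"tx": 0, "ty": 0, "tz": 0.006, "rx": 0, "ry": 0, "rz": 0, "gripper": 1}, {"tx": 0, "ty": 0, "tz": 0.006, "rx": 0, "ry": 0, "rz": 0, "gripper": 1}, {"tx": 0, "ty": 0, "tz": 0, "rx": 0, "ry": 0, "rz": 0, "gripper": 1}, {"tx": 0, "ty": 0, "tz": 0, "rx": 0, "ry": 0, "rz": 0, "gripper": 1}]}}

```text
time_s: 7.1
ee_pos: [638.1, 20.8, 93.0]
ee_rot: [180.0, 0.0, 79.4]
force: [0.2, 0.6, -4.1]
gripper_width: 18.0
gripper_force: 30.0
```

Request:
{"op": "send_rows", "data": {"motion": [{"tx": 0, "ty": 0, "tz": 0.01, "rx": 0, "ry": 0, "rz": 0, "gripper": 1}, {"tx": 0, "ty": 0, "tz": 0.01, "rx": 0, "ry": 0, "rz": 0, "gripper": 1}, {"tx": 0, "ty": 0, "tz": 0.01, "rx": 0, "ry": 0, "rz": 0, "gripper": 1}, {"tx": 0, "ty": 0, "tz": 0.01, "rx": 0, "ry": 0, "rz": 0, "gripper": 1}, {"tx": 0, "ty": 0, "tz": 0, "rx": 0, "ry": 0, "rz": 0, "gripper": 1}, {"tx": 0, "ty": 0, "tz": 0, "rx": 0, "ry": 0, "rz": 0, "gripper": 1}]}}

```text
time_s: 7.85
ee_pos: [638.1, 20.8, 73.0]
ee_rot: [180.0, 0.0, 79.4]
force: [0.6, 0.5, -3.3]
gripper_width: 17.6
gripper_force: 30.0
```

Request:
{"op": "send_rows", "data": {"motion": [{"tx": 0, "ty": 0, "tz": 0.004, "rx": 0, "ry": 0, "rz": 0, "gripper": 1}, {"tx": 0, "ty": 0, "tz": 0.003, "rx": 0, "ry": 0, "rz": 0, "gripper": 1}, {"tx": 0, "ty": 0, "tz": 0.002, "rx": 0, "ry": 0, "rz": 0, "gripper": 1}, {"tx": 0, "ty": 0, "tz": 0, "rx": 0, "ry": 0, "rz": 0, "gripper": 1}, {"tx": 0, "ty": 0, "tz": 0, "rx": 0, "ry": 0, "rz": 0, "gripper": 1}]}}

```text
time_s: 8.48
ee_pos: [638.0, 20.8, 68.8]
ee_rot: [180.0, 0.0, 79.4]
force: [-1.5, 0.2, -0.4]
gripper_width: 17.5
gripper_force: 30.0
```

Request:
{"op": "send_rows", "data": {"motion": [{"tx": 0, "ty": 0, "tz": 0.003, "rx": 0, "ry": 0, "rz": 0, "gripper": 1}, {"tx": 0, "ty": 0, "tz": 0.002, "rx": 0, "ry": 0, "rz": 0, "gripper": 1}, {"tx": 0, "ty": 0, "tz": 0, "rx": 0, "ry": 0, "rz": 0, "gripper": 1}]}}

```text
time_s: 8.85
ee_pos: [637.9, 20.8, 68.7]
ee_rot: [179.9, -0.0, 79.4]
force: [-5.7, 0.4, 11.9]
gripper_width: 17.7
gripper_force: 30.0
```

Request:
{"op": "send_rows", "data": {"motion": [{"tx": 0, "ty": 0, "tz": -0.005, "rx": 0, "ry": 0, "rz": 0, "gripper": 0.12}, {"tx": 0, "ty": 0, "tz": 0, "rx": 0, "ry": 0, "rz": 0, "gripper": 0.12}, {"tx": 0, "ty": 0, "tz": 0, "rx": 0, "ry": 0, "rz": 0, "gripper": 0.12}, {"tx": 0, "ty": 0, "tz": 0, "rx": 0, "ry": 0, "rz": 0, "gripper": 0.12}, {"tx": 0, "ty": 0, "tz": -0.04, "rx": 0, "ry": 0, "rz": 0, "gripper": 0.12}, {"tx": 0, "ty": 0, "tz": -0.1, "rx": 0, "ry": 0, "rz": 0, "gripper": -1}, {"tx": 0, "ty": 0, "tz": -0.1, "rx": 0, "ry": 0, "rz": 0, "gripper": -1}, {"tx": 0, "ty": 0, "tz": -0.1, "rx": 0, "ry": 0, "rz": 0, "gripper": -1}, {"tx": 0, "ty": 0, "tz": -0.1, "rx": 0, "ry": 0, "rz": 0, "gripper": -1}, {"tx": 0, "ty": 0, "tz": 0, "rx": 0, "ry": 0, "rz": 0, "gripper": -1}]}}

```text
time_s: 10.1
ee_pos: [640.0, 20.9, 293.5]
ee_rot: [179.4, -0.1, 79.4]
force: [0.8, 0.0, -1.0]
gripper_width: 87.2
gripper_force: 0.0
```

Run:
```python
from m import *
import pickle
d=grab('scene');t=grab('top'); pickle.dump({'scene':d,'top':t},open('D2.pkl','wb'))
o=np.zeros((528,800,3),np.uint8)
o[:528,:]=cv2.resize(d['frame'][180:246,250:350,::-1],(800,528),interpolation=2)
b=cv2.resize(t['frame'][205:250,245:315,::-1],(280,180),interpolation=2); o[:180,:280]=b
cv2.imwrite('pics/seat.png',o)
blue=lambda f:(lambda H:((H[:,:,0]>100)&(H[:,:,0]<130)&(H[:,:,1]>120)).astype(np.uint8))(cv2.cvtColor(f,cv2.COLOR_RGB2HSV))
try:
    m,c,a=blob(t,blue(t['frame']),(245,205,310,250)); print('butt top',c,a,plane(t,c,214))
except Exception as e: print(e)
m,c,a=blob(d,blue(d['frame']),(310,170,350,250)); ys,xs=np.nonzero(m); print('scene',ys.min(),ys.max())
for r in range(ys.min(),ys.max()+1,6): print(r,xs[ys==r].mean())
for q in((477,124,216),(477,124,180),(477,124,110)): print(proj(d,q))
p=proj(d,(477,124,180))[0]
delta(477,124,270,74)
```

```text
attempt to get argmax of an empty sequence
scene 191 236
191 330.0
197 330.5
203 329.5
209 329.5
215 329.5
221 329.5
227 329.5
233 328.5
[[328.25315127 192.90552313]]
[[328.0315141 207.6181453]]
[[327.62468998 234.6237665 ]]
t [637.9  20.8 288.3] rot [179.99   0.    79.42] F [0.48 0.44 0.  ] w 90.6
shift units [ 0.1438 -0.3542  0.0366] rz units 0.1807
```

View pics/seat.png

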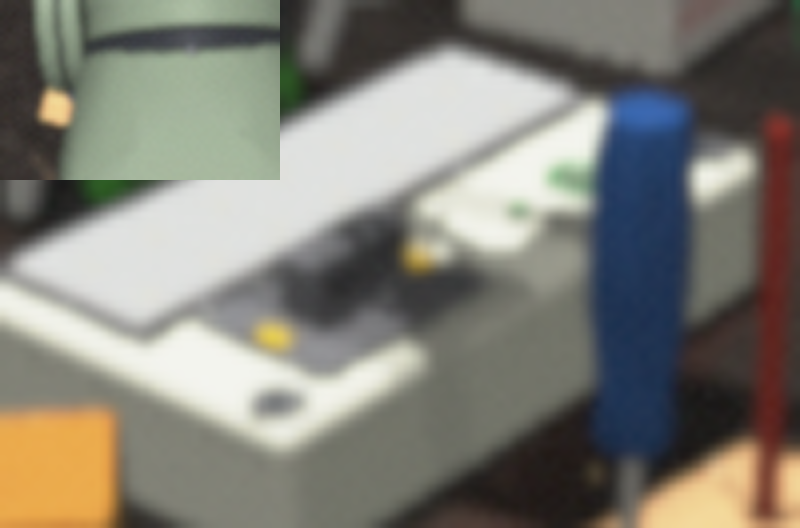

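Seated flat: the grey flange lies on the face all round the bay, yellow marks at (272,335) and (418,257). Now the screwdriver: move over the handle.

Request:
{"op": "send_rows", "data": {"motion": [{"tx": 0.035, "ty": -0.09, "tz": 0, "rx": 0, "ry": 0, "rz": 0, "gripper": -1}, {"tx": 0.035, "ty": -0.09, "tz": 0, "rx": 0, "ry": 0, "rz": 0, "gripper": -1}, {"tx": 0.035, "ty": -0.09, "tz": 0, "rx": 0, "ry": 0, "rz": 0, "gripper": -1}, {"tx": 0.036, "ty": -0.0875, "tz": 0, "rx": 0, "ry": 0, "rz": 0, "gripper": -1}, {"tx": 0, "ty": 0, "tz": 0, "rx": 0, "ry": 0, "rz": 0.18, "gripper": -1}, {"tx": 0, "ty": 0, "tz": 0, "rx": 0, "ry": 0, "rz": 0, "gripper": -1}, {"tx": 0, "ty": 0, "tz": 0, "rx": 0, "ry": 0, "rz": 0, "gripper": -1}]}}

```text
time_s: 11.08
ee_pos: [475.1, 122.7, 287.4]
ee_rot: [-179.9, 0.1, 74.1]
force: [-0.0, -0.2, 0.5]
gripper_width: 91.1
gripper_force: 0.0
```

```bash
python3 -c "
from h import *
delta(475,123,161,74)"
```

```text
t [475.1 122.7 287.4] rot [-1.799e+02  7.000e-02  7.407e+01] F [-0.03 -0.25  0.47] w 91.1
shift units [ 0.0005 -0.0004  0.2527] rz units 0.0025
```

Request:
{"op": "send_rows", "data": {"motion": [{"tx": 0, "ty": 0, "tz": 0.08, "rx": 0, "ry": 0, "rz": 0, "gripper": -1}, {"tx": 0, "ty": 0, "tz": 0.09, "rx": 0, "ry": 0, "rz": 0, "gripper": -1}, {"tx": 0, "ty": 0, "tz": 0.06, "rx": 0, "ry": 0, "rz": 0, "gripper": -1}, {"tx": 0, "ty": 0, "tz": 0.023, "rx": 0, "ry": 0, "rz": 0, "gripper": -1}, {"tx": 0, "ty": 0, "tz": 0, "rx": 0, "ry": 0, "rz": 0, "gripper": 0.2}, {"tx": 0, "ty": 0, "tz": 0, "rx": 0, "ry": 0, "rz": 0, "gripper": 0.2}, {"tx": 0, "ty": 0, "tz": 0, "rx": 0, "ry": 0, "rz": 0, "gripper": 0.2}, {"tx": 0, "ty": 0, "tz": 0, "rx": 0, "ry": 0, "rz": 0, "gripper": 0.2}, {"tx": 0, "ty": 0, "tz": 0, "rx": 0, "ry": 0, "rz": 0, "gripper": 0.2}, {"tx": 0, "ty": 0, "tz": 0, "rx": 0, "ry": 0, "rz": 0, "gripper": 0.2}, {"tx": 0, "ty": 0, "tz": 0, "rx": 0, "ry": 0, "rz": 0, "gripper": 1}], "grip_force": 15}}

```text
time_s: 12.45
ee_pos: [475.2, 122.9, 161.9]
ee_rot: [-180.0, 0.0, 74.0]
force: [-0.7, 0.9, 0.0]
gripper_width: 29.4
gripper_force: 15.0
```

Request:
{"op": "send_rows", "data": {"motion": [{"tx": 0, "ty": 0, "tz": 0, "rx": 0, "ry": 0, "rz": 0, "gripper": 1}, {"tx": 0, "ty": 0, "tz": 0, "rx": 0, "ry": 0, "rz": 0, "gripper": 1}, {"tx": 0, "ty": 0, "tz": 0, "rx": 0, "ry": 0, "rz": 0, "gripper": 1}, {"tx": 0, "ty": 0, "tz": 0, "rx": 0, "ry": 0, "rz": 0, "gripper": 1}]}}

```text
time_s: 12.95
ee_pos: [475.2, 122.9, 161.9]
ee_rot: [-180.0, 0.0, 74.0]
force: [-0.9, -0.0, 0.4]
gripper_width: 29.2
gripper_force: 15.0
```

Request:
{"op": "send_rows", "data": {"motion": [{"tx": 0, "ty": 0, "tz": 0, "rx": 0, "ry": 0, "rz": 0, "gripper": 1}, {"tx": 0, "ty": 0, "tz": 0, "rx": 0, "ry": 0, "rz": 0, "gripper": 1}, {"tx": 0, "ty": 0, "tz": -0.02, "rx": 0, "ry": 0, "rz": 0, "gripper": 1}, {"tx": 0, "ty": 0, "tz": -0.06, "rx": 0, "ry": 0, "rz": 0, "gripper": 1}, {"tx": 0, "ty": 0, "tz": -0.08, "rx": 0, "ry": 0, "rz": 0, "gripper": 1}, {"tx": 0, "ty": 0, "tz": -0.08, "rx": 0, "ry": 0, "rz": 0, "gripper": 1}, {"tx": 0, "ty": 0, "tz": -0.02, "rx": 0, "ry": 0, "rz": 0, "gripper": 1}, {"tx": 0, "ty": 0, "tz": 0, "rx": 0, "ry": 0, "rz": 0, "gripper": 1}, {"tx": 0, "ty": 0, "tz": 0, "rx": 0, "ry": 0, "rz": 0, "gripper": 1}], "grip_force": 55}}

```text
time_s: 14.08
ee_pos: [474.3, 122.7, 290.1]
ee_rot: [-179.8, 0.1, 74.0]
force: [0.6, -0.6, -1.9]
gripper_width: 28.8
gripper_force: 55.0
```

Run:
```python
from m import *
d=grab('scene'); p=env.state()['ee_pos']; delta(615.1,-103.1,p[2],74)
g=p+[0,0,19]; q=proj(d,[g,g-[0,0,72],g-[0,0,172]]); print("exp grip, ferrule, tip",q)
x,y=q.mean(0).astype(int); save(d,'sd.png',(x-50,y-60,x+50,y+50),5)
print(x-50,y-60)
```

```text
t [474.3 122.7 290.1] rot [-1.7982e+02  1.1000e-01  7.4020e+01] F [ 0.39 -0.14 -1.55] w 29.1
shift units [-0.3567  0.395  -0.    ] rz units 0.0007
exp grip, ferrule, tip [[330.30924441 151.96864371]
 [329.76767312 184.0215326 ]
 [329.08485552 224.43408276]]
279 126
```

View pics/sd.png

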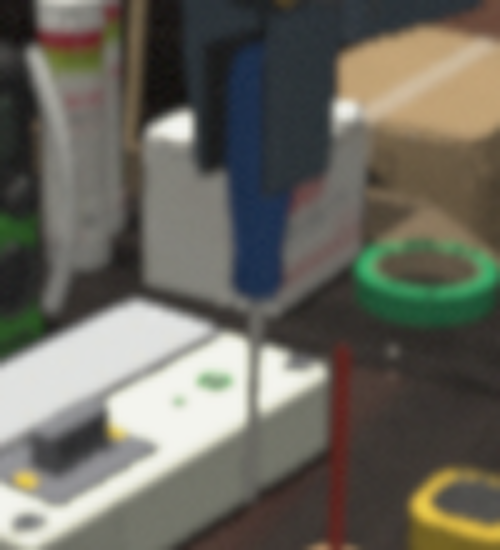

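Tip at crop (251,500), 0.1 px sideways and about 1.5 px down of what was expected, so the shaft hangs straight. Carry over the hole and lower the tip to just above the face.

Request:
{"op": "send_rows", "data": {"motion": [{"tx": -0.03, "ty": 0.033, "tz": 0, "rx": 0, "ry": 0, "rz": 0, "gripper": 1}, {"tx": -0.06, "ty": 0.066, "tz": 0, "rx": 0, "ry": 0, "rz": 0, "gripper": 1}, {"tx": -0.06, "ty": 0.066, "tz": 0, "rx": 0, "ry": 0, "rz": 0, "gripper": 1}, {"tx": -0.06, "ty": 0.066, "tz": 0, "rx": 0, "ry": 0, "rz": 0, "gripper": 1}, {"tx": -0.06, "ty": 0.066, "tz": 0, "rx": 0, "ry": 0, "rz": 0, "gripper": 1}, {"tx": -0.055, "ty": 0.064, "tz": 0, "rx": 0, "ry": 0, "rz": 0, "gripper": 1}, {"tx": -0.0317, "ty": 0.034, "tz": 0.02, "rx": 0, "ry": 0, "rz": 0, "gripper": 1}, {"tx": 0, "ty": 0, "tz": 0.04, "rx": 0, "ry": 0, "rz": 0, "gripper": 1}, {"tx": 0, "ty": 0, "tz": 0.02, "rx": 0, "ry": 0, "rz": 0, "gripper": 1}, {"tx": 0, "ty": 0, "tz": 0, "rx": 0, "ry": 0, "rz": 0, "gripper": 1}, {"tx": 0, "ty": 0, "tz": 0, "rx": 0, "ry": 0, "rz": 0, "gripper": 1}, {"tx": 0, "ty": 0, "tz": 0, "rx": 0, "ry": 0, "rz": 0, "gripper": 1}]}}

```text
time_s: 15.62
ee_pos: [616.3, -102.6, 252.9]
ee_rot: [179.9, -0.0, 74.0]
force: [-0.5, 0.2, -1.6]
gripper_width: 28.5
gripper_force: 55.0
```

Run:
```python
from m import *
import pickle
d=grab('scene');t=grab('top'); p=env.state()['ee_pos']; delta(615.1,-103.1,183,74)
tip=p+[0,0,19-172]; q=proj(d,[tip,(615.1,-103.1,60),(615.1,-103.1,68)]); print("tip z",tip[2],"exp tip, hole",q)
D2=pickle.load(open('D2.pkl','rb'))['scene']; pickle.dump({'scene':d,'top':t},open('D3.pkl','wb'))
x,y=q[1].astype(int); o=np.zeros((500,800,3),np.uint8)
x0,y0=x-20,y-30
im=cv2.resize(d['frame'][y0:y0+50,x0:x0+40,::-1],(400,500),interpolation=2)
c=((q[1]-[x0,y0]+.5)*10).astype(int); cv2.drawMarker(im,tuple(c.tolist()),(255,0,255),0,12,1); o[:,:400]=im
qt=proj(t,[tip,(615.1,-103.1,60)]); x,y=qt[1].astype(int); print(qt)
o[:400,400:]=cv2.resize(t['frame'][y-20:y+20,x-20:x+20,::-1],(400,400),interpolation=2); print(x0,y0,x-20,y-20)
cv2.imwrite('pics/hole.png',o)
```

```text
t [ 616.2 -102.7  252.7] rot [179.93  -0.    74.04] F [-0.71 -0.15 -0.86] w 28.8
shift units [-0.0013 -0.0018  0.1393] rz units 0.0013
tip z 99.66868837204859 exp tip, hole [[320.8838243  189.88585338]
 [321.18938708 201.88772082]
 [321.20285375 199.50395271]]
[[345.26173079 175.90549948]
 [344.48229453 178.42088596]]
301 171 324 158
```

View pics/hole.png

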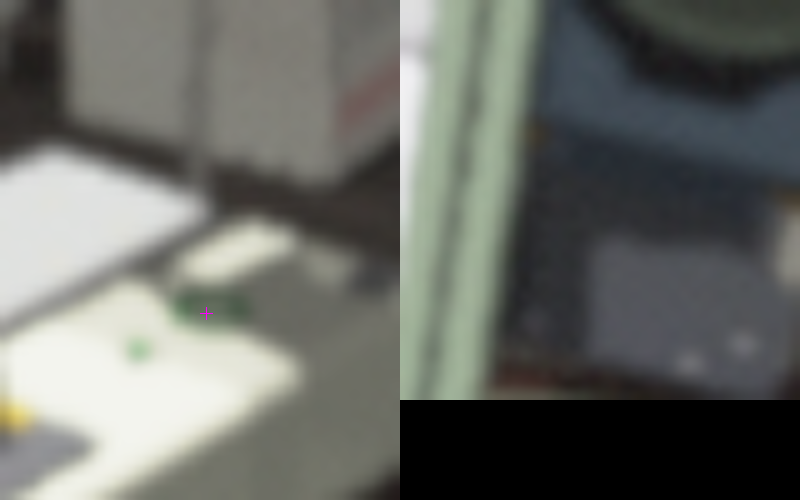

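Ring at crop (210,306), within 0.7 px of the computed hole. The tip at about (203,205) is in line with it. Correct 1 mm and lower into the hole.

Request:
{"op": "send_rows", "data": {"motion": [{"tx": -0.0013, "ty": -0.0018, "tz": 0.03, "rx": 0, "ry": 0, "rz": 0, "gripper": 1}, {"tx": 0, "ty": 0, "tz": 0.03, "rx": 0, "ry": 0, "rz": 0, "gripper": 1}, {"tx": 0, "ty": 0, "tz": 0.01, "rx": 0, "ry": 0, "rz": 0, "gripper": 1}, {"tx": 0, "ty": 0, "tz": 0.01, "rx": 0, "ry": 0, "rz": 0, "gripper": 1}, {"tx": 0, "ty": 0, "tz": 0.006, "rx": 0, "ry": 0, "rz": 0, "gripper": 1}, {"tx": 0, "ty": 0, "tz": 0.006, "rx": 0, "ry": 0, "rz": 0, "gripper": 1}, {"tx": 0, "ty": 0, "tz": 0, "rx": 0, "ry": 0, "rz": 0, "gripper": 1}, {"tx": 0, "ty": 0, "tz": 0, "rx": 0, "ry": 0, "rz": 0, "gripper": 1}]}}

```text
time_s: 16.73
ee_pos: [615.1, -103.3, 206.2]
ee_rot: [180.0, -0.0, 74.0]
force: [0.2, 0.3, -1.8]
gripper_width: 28.7
gripper_force: 55.0
```

Request:
{"op": "send_rows", "data": {"motion": [{"tx": 0, "ty": 0, "tz": 0.01, "rx": 0, "ry": 0, "rz": 0, "gripper": 1}, {"tx": 0, "ty": 0, "tz": 0.01, "rx": 0, "ry": 0, "rz": 0, "gripper": 1}, {"tx": 0, "ty": 0, "tz": 0.006, "rx": 0, "ry": 0, "rz": 0, "gripper": 1}, {"tx": 0, "ty": 0, "tz": 0, "rx": 0, "ry": 0, "rz": 0, "gripper": 1}, {"tx": 0, "ty": 0, "tz": 0, "rx": 0, "ry": 0, "rz": 0, "gripper": 1}]}}

```text
time_s: 17.35
ee_pos: [615.0, -103.3, 193.0]
ee_rot: [180.0, 0.0, 74.0]
force: [-0.3, 0.1, -1.5]
gripper_width: 28.3
gripper_force: 55.0
```

Request:
{"op": "send_rows", "data": {"motion": [{"tx": 0, "ty": 0, "tz": 0.008, "rx": 0, "ry": 0, "rz": 0, "gripper": 1}, {"tx": 0, "ty": 0, "tz": 0, "rx": 0, "ry": 0, "rz": 0, "gripper": 1}, {"tx": 0, "ty": 0, "tz": 0, "rx": 0, "ry": 0, "rz": 0, "gripper": 1}]}}

```text
time_s: 17.73
ee_pos: [615.3, -103.3, 189.6]
ee_rot: [179.9, -0.0, 74.0]
force: [-1.3, 0.0, 2.5]
gripper_width: 28.7
gripper_force: 55.0
```

Request:
{"op": "send_rows", "data": {"motion": [{"tx": 0, "ty": 0, "tz": 0.006, "rx": 0, "ry": 0, "rz": 0, "gripper": 1}, {"tx": 0, "ty": 0, "tz": 0.004, "rx": 0, "ry": 0, "rz": 0, "gripper": 1}, {"tx": 0, "ty": 0, "tz": 0, "rx": 0, "ry": 0, "rz": 0, "gripper": 1}, {"tx": 0, "ty": 0, "tz": 0, "rx": 0, "ry": 0, "rz": 0, "gripper": 1}]}}

```text
time_s: 18.23
ee_pos: [615.3, -103.4, 184.5]
ee_rot: [179.9, -0.0, 74.0]
force: [-0.2, -0.2, 4.0]
gripper_width: 29.0
gripper_force: 55.0
```

Request:
{"op": "send_rows", "data": {"motion": [{"tx": 0, "ty": 0, "tz": 0.003, "rx": 0, "ry": 0, "rz": 0, "gripper": 1}, {"tx": 0, "ty": 0, "tz": 0, "rx": 0, "ry": 0, "rz": 0, "gripper": 1}, {"tx": 0, "ty": 0, "tz": 0, "rx": 0, "ry": 0, "rz": 0, "gripper": 1}]}}

```text
time_s: 18.6
ee_pos: [615.4, -103.4, 183.7]
ee_rot: [179.9, -0.0, 74.0]
force: [-0.3, 0.7, 7.8]
gripper_width: 28.5
gripper_force: 55.0
```

Request:
{"op": "send_rows", "data": {"motion": [{"tx": 0, "ty": 0, "tz": 0.003, "rx": 0, "ry": 0, "rz": 0, "gripper": 1}, {"tx": 0, "ty": 0, "tz": 0.001, "rx": 0, "ry": 0, "rz": 0, "gripper": 1}, {"tx": 0, "ty": 0, "tz": 0, "rx": 0, "ry": 0, "rz": 0, "gripper": 1}, {"tx": 0, "ty": 0, "tz": 0, "rx": 0, "ry": 0, "rz": 0, "gripper": 1}, {"tx": 0, "ty": 0, "tz": 0, "rx": 0, "ry": 0, "rz": 0, "gripper": 1}]}}

```text
time_s: 19.23
ee_pos: [615.6, -103.4, 183.5]
ee_rot: [179.8, -0.0, 74.0]
force: [-1.7, 0.8, 14.8]
gripper_width: 28.4
gripper_force: 55.0
```

```bash
python3 -c "
from h import *
s=env.state();print(s['ee_pos'],s['force']);print(env.job_done())"
```

```text
[ 615.5794223  -103.42906313  183.4679277 ] [-1.72198548  0.80583356 14.7587053 ]
the job is handed in; nothing more can be done
None
```

I handed the job in at about 19 s: the cassette is seated with its flange flat on the housing, and the gripper holds the screwdriver with the test button against its stop at about 16 N, judged by force and tool height since the button itself was out of view.

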